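# Shut off the bean dispenser and hold its dose slide at the mark

### The job

Shut off the bean dispenser: take the wide gate blade out of the wooden rack, push it fully down into the slot in the dispenser's top until its grip rests on the housing, and let go of it. Only then pull the spring-return dose slide (the one with the upright knob) out until the slide's small pointer is level with the pointer of the rider on the side rail, and finish holding it there with the gripper, since it springs back if released. Do not shift the rider, and leave everything else where it stands.

Things in the scene. Friction and masses are not known exactly. Their poses are not given: they have to be found in the camera images.
- dispenser: White bean dispenser, fixed: housing 100 mm high, 100 wide (its y), from x = -60 to +155 mm. Origin on the worktop under the slot's centre. Its horizontal -x is the way the slide is pulled out of the front face at x = -60 mm. A steel cup-shaped hopper, 36 mm high, stands on the rear of its top, its front face 69 mm from the slot's centre toward +x.
- slot (a point): Centre of the slot's mouth, in the flat top of the housing, 100 mm above the worktop; axes parallel to the dispenser's, z up. The slot is 10 mm wide along x and 47 mm long along y, with no funnel, and goes straight down more than 60 mm.
- dose_slide (a joint): How far the steel dose slide is pulled out along the dispenser's -x, in m: 0 = home, at most 0.085. A spring always pulls it home: about 4.5 N at 0, plus 90 N per m of travel (7 to 11 N at the mark).
- pull_knob (a point): Upright round wooden knob on the slide's front end, 24 mm diameter (32 mm foot plate, 3 mm thick). This point is the centre of its foot, 26 mm above the worktop; top at 82 mm; z up. Moves with the slide. With the slide home it is 110 mm from the slot toward -x, 38 mm clear of the housing front; its sides are free above 35 mm height.
- pointer (a point): Tip of the small black pointer on the slide, at its +y edge beside the knob (44 mm to +y of the knob's axis, 23 mm above the worktop). Moves with the slide.
- mark (a point): Tip of the rider's black pointer, facing the slide, 23 mm above the worktop. The rider is a black block 12 x 14 x 20 mm on a thin steel rail along the dispenser's +y side, in front of the housing; a push over 4 N shifts it: do not touch. The pull needed is the distance from pointer to mark along the dispenser's -x (33 to 65 mm from home).
- rack: Wooden rack fixed to the worktop, 50 (x) x 150 (y) x 60 mm high, origin under its centre, with two slots (7 mm along x, 46 mm along y, 50 mm deep) at y = -37.5 and +37.5 mm. One holds the gate blade, the other the scraper, in either order.
- gate_blade: Wide steel blade upright in the rack: 5 mm thick (x), 40 wide (y), 60 long (z), under a grey grip 12 thick (x), 56 wide (y), 40 high, whose underside stops on the housing. Origin mid lower edge, z up: blade z 0 to 60 mm, grip 60 to 100. 0.1 to 0.17 kg. In the rack the origin is 10 mm above the worktop; fully in the slot it is 60 mm below the mouth. Either way round fits.
- scraper: Narrow scraper in the other rack slot, same form and height as the gate blade but only 22 mm wide, grip 30 mm wide. Not used. Origin at the middle of its lower edge.
- salt_shaker: Glass and metal salt shaker, 44 mm diameter, 90 mm high, loose bystander; origin under its centre.
- garlic: Head of garlic, 60 mm, loose bystander; origin under its centre.
- matchbox: Matchbox, 36 x 53 x 16 mm, loose bystander near the front edge; origin under its centre.
- teaspoon: Teaspoon, 130 x 27 x 11 mm, loose bystander near the front edge; origin under its centre.
- spice_a: Spice jar, 41 mm diameter, 105 mm high, loose bystander at the back; origin under its centre.
- spice_b: Second spice jar, the same size, at the back; origin under its centre.
- egg_cup: Egg cup, 47 mm diameter, 52 mm high, loose bystander at the back; origin under its centre.

How it is judged:
On the way:
1. the gate blade is fully down in the dispenser's slot and released while the slide is still home (z of gate_blade in the frame of slot below -0.054 m and x of gate_blade in the frame of slot between -0.012 and 0.012 m and y of gate_blade in the frame of slot between -0.012 and 0.012 m and angle between gate_blade's own z axis and vertical below 0.15 rad and value of joint dose_slide below 0.006 m and contact force between the fingers and gate_blade below 0.2 N), for 0.2 s.
At the end, for the whole second after the job is handed in: The gate blade is fully down in the slot (within 6 mm of its seat, upright to 0.15 rad) and released; the slide's pointer is within 5 mm of the rider's pointer along the pull, at rest, and held there by the fingers (at least 3 N on the slide) (z of gate_blade in the frame of slot below -0.054 m and x of gate_blade in the frame of slot between -0.012 and 0.012 m and y of gate_blade in the frame of slot between -0.012 and 0.012 m and angle between gate_blade's own z axis and vertical below 0.15 rad and contact force between the fingers and gate_blade below 0.2 N and x of pointer in the frame of mark between -0.005 and 0.005 m and value of joint dose_slide above 0.025 m and not (velocity of joint dose_slide above 0.01 m/s) and not (velocity of joint dose_slide below -0.01 m/s) and contact force between the fingers and dose_slide above 3 N); the arm keeps its last pose, push and grip.
It fails at once if the slide is pulled (over 12 mm) while the gate blade is not fully in the slot (value of joint dose_slide above 0.012 m and not (z of gate_blade in the frame of slot below -0.054 m and x of gate_blade in the frame of slot between -0.012 and 0.012 m and y of gate_blade in the frame of slot between -0.012 and 0.012 m and angle between gate_blade's own z axis and vertical below 0.15 rad)).
It fails at once if the rider is shifted by more than 4 mm (distance of mark from where it was at the start of the episode above 0.004 m).
It fails at once if a bystander (scraper, salt shaker, garlic, matchbox, teaspoon, spice jar or egg cup) is displaced by more than 25 mm (distance of any of scraper, salt_shaker, garlic, matchbox, teaspoon, spice_a, spice_b, egg_cup from where it was at the start of the episode above 0.025 m).
It also fails if it takes over 56 s, if anything falls off the work surface, if the arm or the gripper's body presses on something with over 40 N, if the wrist force passes 120 N, or if a joint passes its speed limit or range.

### The arm

A 6-joint arm with a two-finger parallel gripper is mounted at the origin on a cart in front of the work surface, level with it; the furniture and walls round the work are solid. World frame = base frame: x ahead of the robot, y to its left, z up, the work surface at z = 0. Lengths are in m, angles in rad, forces in N, time in s.
With the tool pointing down it reaches from about 0.3 to 1 m from the base axis. Payload 5.1 kg.
Tool frame: the origin (TCP) lies at the very end of the fingers, on their centre line; the grasp point (between the pads) lies 19 mm behind it (grip_depth is the distance from the TCP to the grasp point, in m); z points along the fingers, y is the line along which they close (so a half turn about z gives the same grasp; the last joint's range is limited). The gripper opens to 95 mm and grips with 3 to 60 N. Pads are 20 mm wide; open, the fingers measure 119 mm over their backs; the gripper's body (75 mm by 180 mm) begins 59 mm behind the grasp point.
Start: joints at [1.106, 0.124, 1.65, -0, 1.367, -0.083], TCP at [0.242, 0.603, 0.192] pointing down, gripper open.
Joint ranges: [-2.61, 2.61], [-1.02, 2.33], [0.03, 2.71], [-1.35, 4.49], [0.32, 2.68], [-2.91, 2.91]. Speed limits (rad/s): [2.57, 2.57, 3.14, 3.14, 3.14, 3.14].

### API

Orientations are given as a unit quaternion [x, y, z, w].
In Python, from rig import * gives the robot as it stands.
- The arm moves only by the tool carry_out, never from a script. Its argument "plan" is a list of rows, each a list of 7 numbers: the shift along the world's x, y, z as a fraction of full scale, then the turn, a rotation vector about the world's x, y, z as a fraction of full scale, then the closure, from -1 (fully open) to 1 (shut). In form: [[dx, dy, dz, ax, ay, az, grip], ...]. A call has 1 to 5 rows; each row is the pose to reach, as a shift and turn from the pose commanded when the call began; what a row does not reach only later rows make up. Full scale, the value 1, is 0.4 m for a shift and pi/4 rad for a turn. A row lasts 1/8 s, in which the tool goes at most 62.5 mm and 10.7 degrees, less where a joint would pass 70% of its speed; a pose out of reach is approached as far as the arm can. A call with a number of a shift or a turn outside -1 to 1 is refused whole. A call with a gripper value outside its range is refused whole. The fingers move at their own pace and stop on an object; the grip force is fixed at half the most. Time passes only in rows, so rows that repeat a pose let the fingers close. It gives the time, the measured TCP pose, the force, the opening and the grip force at its end, in the units of the state.
- get_obs(): the state, without advancing time (a new reading comes with each control period).
- get_image(name): name is "scene" or "top"; returns a dict with "pixels" (480x640x3 uint8, red, green, blue), "fx", "fy", "cx", "cy" (pixels), "world_from_camera" (4x4, takes a point from camera to world coordinates). Camera axes: x right, y up, looking along -z (the intrinsics and any distortion apply to the point x, -y, -z); pixel columns grow to the right and rows downward; lengths in m; the calibration is good to about 2 mm. A picture is of the moment at which its call begins. There is no depth.
- hand_in(): hands the job in; it is judged then, once.
The state is a dict: "time_s": time; "joints": joint angles; "joint_vel": joint speeds; "joint_torque": joint torques, N m; "eef_pos": TCP position; "tcp_rot": TCP orientation; "wrist_force": force on the tool from outside, world axes, zero at the start; "torque": the same for the moment, N m; "width": finger opening in m; "gripper_force": force on a finger pad.
Only numpy, scipy, OpenCV 4.12 (cv2) and the standard library are available. Lean on these libraries where they do the work, as an engineer would, in place of code of your own. Each camera call takes 0.05 s, during which the arm holds its last target. There are 200 camera calls.

## Working session

There is one attempt and no reset: what is moved stays moved. The work goes in short steps, Python scripts to look and compute and a tool call to move; the robot and the scene stay as the last step left them, time stands still between calls to the robot, and variables do not carry over. Pictures are saved under pics/ and viewed, at most 10 in all, crops included, and the job is handed in when it is done.

Besides the shell and the picture viewer there is one more tool, called after ">>>" by a JSON object that holds its "fn" and its "kwargs", one argument or row to a line. carry_out: Moves the arm, as the interface text tells. Its arguments: {"type":"object","properties":{"plan":{"type":"array","items":{"type":"array","items":{"type":"number"}}}},"required":["plan"]}

```bash
mkdir -p pics; cat > h.py <<'E'
from rig import *
import numpy as np, cv2
def ray(im,u,v):
    M=np.array(im["world_from_camera"]); d=M[:3,:3]@np.array([(u-im["cx"])/im["fx"],-(v-im["cy"])/im["fy"],-1.0])
    return M[:3,3],d
def on(im,u,v,z):
    o,d=ray(im,u,v); return o+d*(z-o[2])/d[2]
def proj(im,p):
    M=np.linalg.inv(np.array(im["world_from_camera"])); q=M[:3,:3]@np.array(p)+M[:3,3]
    return im["cx"]-im["fx"]*q[0]/q[2], im["cy"]+im["fy"]*q[1]/q[2]
def snap(name,fn):
    im=get_image(name); cv2.imwrite(f"pics/{fn}.png",im["pixels"][:,:,::-1]); return im
E
python3 - <<'E'
from h import *
import pickle
for n in("scene","top"):
    im=snap(n,n+"0"); pickle.dump(im,open(n+"0.pkl","wb"))
    print({k:v for k,v in im.items() if k!="pixels"})
print(get_obs())
E
```

```text
{'fx': 437.00557474607854, 'fy': 437.00557474607854, 'cx': 318.4189521787882, 'cy': 239.7482179068137, 'world_from_camera': array([[-0.69205792,  0.31695237, -0.64853452, -0.01959093],
       [-0.72168105, -0.32277673,  0.61236561,  0.48821238],
       [-0.01524112,  0.89182755,  0.45211872,  0.49259301],
       [ 0.        ,  0.        ,  0.        ,  1.        ]])}
{'fx': 455.93102945011617, 'fy': 455.93102945011617, 'cx': 318.6730038698146, 'cy': 234.28331484344125, 'world_from_camera': array([[ 0.0102541 ,  0.97649853, -0.21528001,  0.38496969],
       [-0.999939  ,  0.00912971, -0.00621666, -0.08242438],
       [-0.00410511,  0.21533063,  0.97653257,  0.92118036],
       [ 0.        ,  0.        ,  0.        ,  1.        ]])}
{'time_s': 0.1, 'joints': array([ 1.10638538e+00,  1.24402789e-01,  1.65151589e+00, -1.53735703e-05,
        1.36748427e+00, -8.25717609e-02]), 'joint_vel': array([ 0.00069145, -0.0018586 , -0.0034545 ,  0.00043035, -0.00027687,
       -0.00036102]), 'joint_torque': array([ 8.04414467e-04, -4.18880439e+01, -3.61096215e+01,  7.76932435e-02,
        4.61855577e-02, -5.03347951e-05]), 'eef_pos': array([0.24194869, 0.60263534, 0.19084674]), 'tcp_rot': array([ 1.89760253e-01,  9.81830040e-01, -8.73542667e-04, -2.37229076e-04]), 'wrist_force': array([-0.33108825,  0.70636975,  0.10183133]), 'torque': array([ 0.03863806, -0.04241759,  0.0459682 ]), 'gripper_force': 0.0, 'width': 0.09531304584508156}
```

View pics/scene0.png

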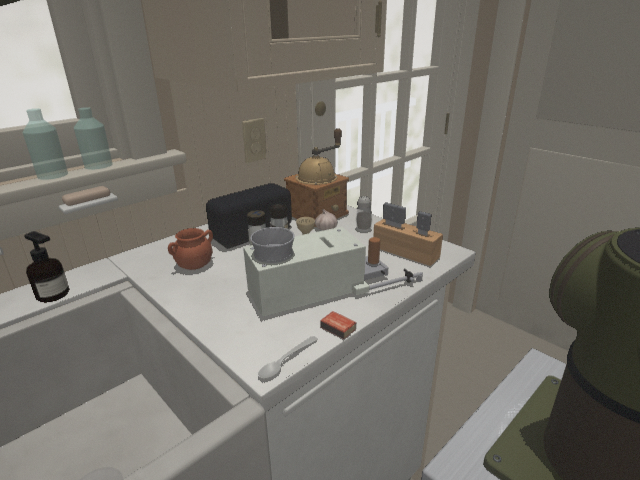

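View pics/top0.png

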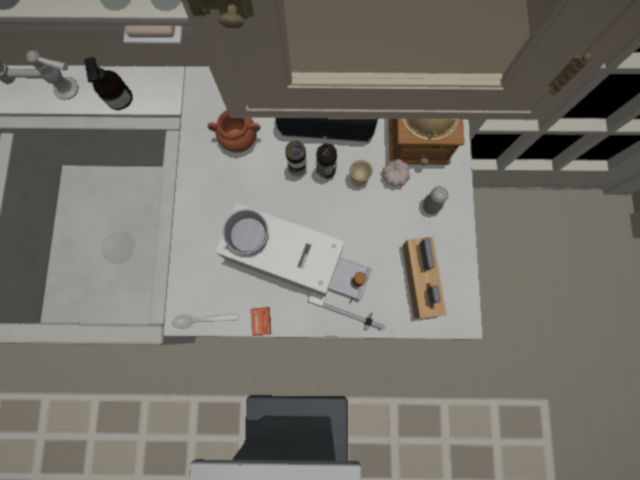

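The scene view shows the dispenser at its centre, with the rack to its right and the wide blade in the rack's rear slot. In the top view the slot is at (304,255), the knob at (360,280), the rider at (369,321), the gate grip at (427,253) and the scraper at (433,295). I'll zoom in on the work area.

```bash
python3 - <<'E'
from h import *
import pickle
im=pickle.load(open("top0.pkl","rb"))["pixels"][:,:,::-1]
c=cv2.resize(im[225:345,290:450],None,fx=5,fy=5,interpolation=cv2.INTER_CUBIC); cv2.imwrite("pics/tc.png",np.clip(c*1.3,0,255))
im=pickle.load(open("scene0.pkl","rb"))["pixels"][:,:,::-1]
c=cv2.resize(im[190:310,290:450],None,fx=5,fy=5,interpolation=cv2.INTER_CUBIC); cv2.imwrite("pics/sc.png",np.clip(c*1.3,0,255))
E
```

```text
[ WARN:0@0.029] global loadsave.cpp:1063 imwrite_ Unsupported depth image for selected encoder is fallbacked to CV_8U.
```

View pics/tc.png

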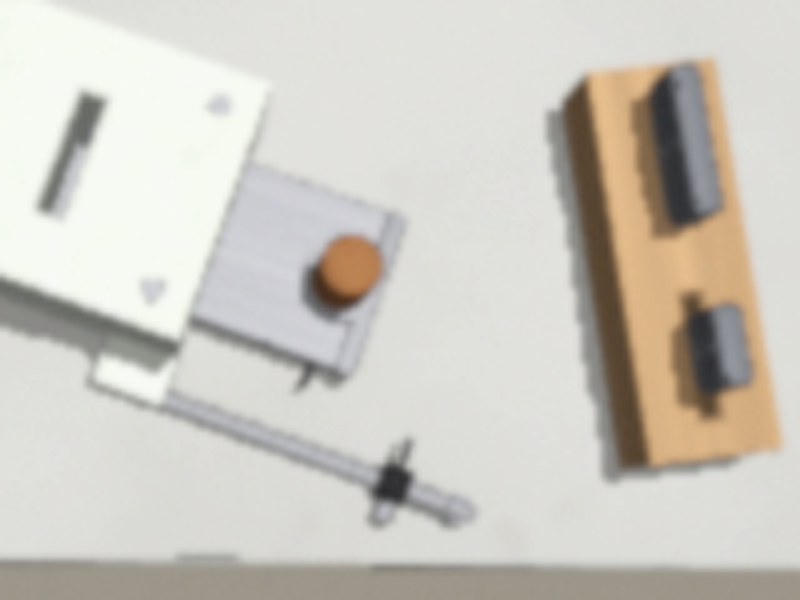

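View pics/sc.png

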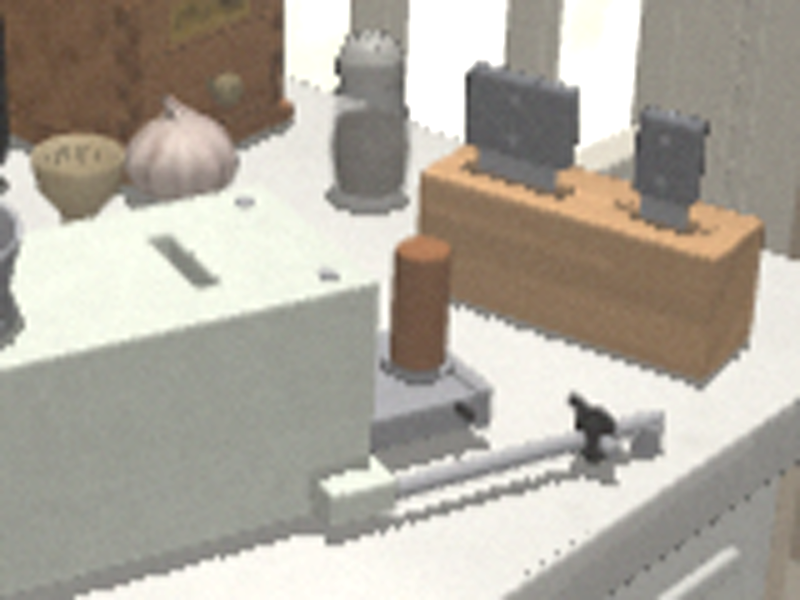

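The top crop gives clear corners for the slot, the rack top, the blade grip and the front edge. The pointer tip is at crop (297,391) and the mark tip at (408,440). The scene crop gives a second view of the same features. Next I'll cast rays and check the results against the given sizes.

```bash
cat > m.py <<'E'
from h import *
import pickle
T=pickle.load(open("top0.pkl","rb")); S=pickle.load(open("scene0.pkl","rb"))
t=lambda X,Y,z: on(T,290+(X+.5)/5-.5,225+(Y+.5)/5-.5,z)
s=lambda X,Y,z: on(S,290+(X+.5)/5-.5,190+(Y+.5)/5-.5,z)
def rp(n,P):
    P=np.array(P); print(n,"ctr",P.mean(0).round(4),"sides",[(np.linalg.norm(P[i]-P[i-1])*1e3).round(1) for i in range(len(P))],"dir0-1",np.degrees(np.arctan2(*(P[1]-P[0])[1::-1])).round(1))
if __name__=="__main__":
    rp("slot T",[t(82,92,.1),t(38,211,.1),t(62,215,.1),t(106,95,.1)])
    rp("slot S",[s(150,238,.1),s(203,286,.1),s(217,280,.1),s(168,233,.1)])
    rp("front T",[t(270,88,.1),t(182,342,.1)])
    rp("rack T",[t(588,75,.06),t(648,467,.06),t(782,445,.06),t(716,60,.06)])
    rp("rack S",[s(420,173,.06),s(712,260,.06),s(764,228,.06),s(478,148,.06)])
    rp("grip T",[t(678,65,.11),t(692,222,.11),t(722,210,.11),t(697,65,.11)])
    rp("grip S",[s(467,70,.11),s(577,90,.11),s(580,84,.11),s(487,63,.11)])
    print("knob T",t(351,263,.082),"S",s(424,246,.082))
    print("pointer T",t(297,391,.023),"S",s(460,408,.023)); print("mark T",t(408,440,.023),"S",s(572,397,.023))
E
python3 m.py
python3 - <<'E'
from m import *
# refined rack: wood mask hull ; knob top circle ; black mask rows
hsv=cv2.cvtColor(T["pixels"],cv2.COLOR_RGB2HSV)
w=cv2.inRange(hsv,(8,90,125),(22,255,255)); w[:, :400]=0; w[:230]=0; w[330:]=0
c=max(cv2.findContours(w,0,1)[0],key=cv2.contourArea); r=cv2.minAreaRect(c); print(r)
rp("rack top mask",[on(T,*p,.06) for p in cv2.boxPoints(r)])
w=cv2.inRange(hsv,(5,110,130),(20,255,255)); w=w[265:300,345:375]
ys,xs=np.nonzero(w); print("knob px",xs.mean()+345,ys.mean()+265,len(xs),on(T,xs.mean()+345,ys.mean()+265,.082))
E
```

```text
slot T ctr [ 0.5267 -0.0508  0.1   ] sides [np.float64(8.9), np.float64(46.8), np.float64(8.9), np.float64(47.1)] dir0-1 161.0
slot S ctr [ 0.5273 -0.0497  0.1   ] sides [np.float64(8.5), np.float64(46.6), np.float64(7.3), np.float64(45.4)] dir0-1 162.0
front T ctr [ 0.5049 -0.1073  0.1   ] sides [np.float64(98.5), np.float64(98.5)] dir0-1 161.2
rack T ctr [ 0.4954 -0.2814  0.06  ] sides [np.float64(50.0), np.float64(149.6), np.float64(50.8), np.float64(147.5)] dir0-1 -173.3
rack S ctr [ 0.4933 -0.2746  0.06  ] sides [np.float64(41.4), np.float64(148.0), np.float64(42.5), np.float64(145.6)] dir0-1 -172.7
grip T ctr [ 0.5318 -0.2767  0.11  ] sides [np.float64(6.9), np.float64(57.5), np.float64(11.8), np.float64(53.5)] dir0-1 -177.3
grip S ctr [ 0.5312 -0.2742  0.11  ] sides [np.float64(13.2), np.float64(52.6), np.float64(7.4), np.float64(46.7)] dir0-1 -162.8
knob T [ 0.48956504 -0.15382375  0.082     ] S [ 0.48947171 -0.15247814  0.082     ]
pointer T [ 0.44657285 -0.13731026  0.023     ] S [ 0.45648593 -0.13984029  0.023     ]
mark T [ 0.42812974 -0.18035037  0.023     ] S [ 0.42901256 -0.17959032  0.023     ]
((425.6957092285156, 277.0351867675781), (78.32708740234375, 25.282150268554688), 80.21759033203125)
rack top mask ctr [ 0.4952 -0.2802  0.06  ] sides [np.float64(147.6), np.float64(49.1), np.float64(147.9), np.float64(47.4)] dir0-1 -79.5
knob px 360.2530120481928 277.3975903614458 83 [ 0.48920729 -0.15465615  0.082     ]
```

Both views agree: slot (0.527,-0.0505) with its long axis at about 161°, blade (0.532,-0.2765) with its long axis at about 6.7°. Knob to slot measures 110 mm, as given, and the pull needed is about 46 mm. I'll start moving toward the rack.

>>> {"fn": "carry_out", "kwargs": {
  "plan": [
    [0.25,-0.68,0.3,0,0,0.3,-1],
    [0.25,-0.68,0.3,0,0,0.3,-1],
    [0.25,-0.68,0.3,0,0,0.3,-1],
    [0.25,-0.68,0.3,0,0,0.3,-1],
    [0.25,-0.68,0.3,0,0,0.3,-1]
  ]
}}

```text
time_s: 0.72
eef_pos: [0.3419, 0.3303, 0.3118]
tcp_rot: [0.073, 0.997, -0.0, -0.0]
wrist_force: [0.8, 0.4, -0.0]
width: 0.0953
gripper_force: 0.0
```

>>> {"fn": "carry_out", "kwargs": {
  "plan": [
    [0.25,-0.7,0,0,0,0.3,-1],
    [0.25,-0.7,0,0,0,0.3,-1],
    [0.25,-0.7,0,0,0,0.3,-1],
    [0.25,-0.7,0,0,0,0.3,-1],
    [0.25,-0.7,0,0,0,0.3,-1]
  ]
}}

```text
time_s: 1.35
eef_pos: [0.4419, 0.0501, 0.3112]
tcp_rot: [-0.044, 0.999, 0.0, 0.0]
wrist_force: [0.4, 0.7, 0.2]
width: 0.0951
gripper_force: 0.0
```

>>> {"fn": "carry_out", "kwargs": {
  "plan": [
    [0.2,-0.7,0,0,0,0.03,-1],
    [0.2,-0.7,0,0,0,0.03,-1],
    [0.2,-0.7,0,0,0,0.03,-1],
    [0.2,-0.7,0,0,0,0.03,-1],
    [0.2,-0.7,0,0,0,0.03,-1]
  ]
}}

```text
time_s: 1.98
eef_pos: [0.5217, -0.2304, 0.3105]
tcp_rot: [-0.055, 0.998, 0.0, -0.001]
wrist_force: [0.5, 0.9, 0.2]
width: 0.0951
gripper_force: 0.0
```

>>> {"fn": "carry_out", "kwargs": {
  "plan": [
    [0.026,-0.115,-0.3,0,0,0.01,-1],
    [0.026,-0.115,-0.3,0,0,0.01,-1],
    [0.026,-0.115,-0.3,0,0,0.01,-1],
    [0.026,-0.115,-0.3,0,0,0.01,-1]
  ]
}}

```text
time_s: 2.48
eef_pos: [0.5326, -0.2736, 0.1927]
tcp_rot: [-0.06, 0.998, -0.0, 0.0]
wrist_force: [-0.2, -0.0, 0.5]
width: 0.0952
gripper_force: 0.0
```

>>> {"fn": "carry_out", "kwargs": {
  "plan": [
    [0,0,-0.1,0,0,0,-1],
    [0,0,-0.2,0,0,0,-1],
    [0,0,-0.28,0,0,0,-1],
    [0,0,-0.28,0,0,0,-1]
  ]
}}

```text
time_s: 2.98
eef_pos: [0.5324, -0.2729, 0.0801]
tcp_rot: [-0.061, 0.998, 0.0, -0.0]
wrist_force: [0.5, -0.3, 0.6]
width: 0.0951
gripper_force: 0.0
```

```bash
python3 - <<'E'
from h import *
im=snap("top","t1"); im2=snap("scene","s1"); print(get_obs()["eef_pos"])
a=cv2.imread("pics/t1.png")[215:335,360:480]; b=cv2.imread("pics/s1.png")[170:290,340:480]
cv2.imwrite("pics/g1.png",np.hstack([cv2.resize(x,(400,400),interpolation=cv2.INTER_CUBIC) for x in(a,b)]))
E
```

```text
[ 0.53424235 -0.27439439  0.08310179]
```

View pics/g1.png

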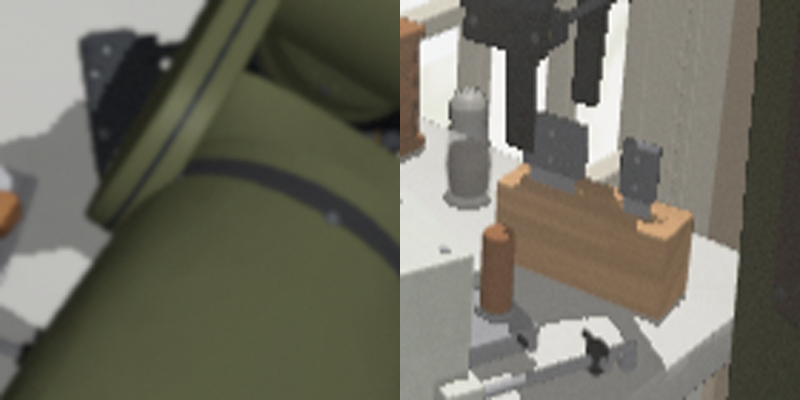

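The scene view shows the fingers straddling the wide grip above the rack. In the top view the arm hides the grasp. I'll shift 2 mm to centre and close.

>>> {"fn": "carry_out", "kwargs": {
  "plan": [
    [0,-0.005,-0.005,0,0,0,-1],
    [0,-0.005,-0.005,0,0,0,1],
    [0,-0.005,-0.005,0,0,0,1],
    [0,-0.005,-0.005,0,0,0,1],
    [0,-0.005,-0.005,0,0,0,1]
  ]
}}

```text
time_s: 3.7
eef_pos: [0.5322, -0.2758, 0.0775]
tcp_rot: [-0.06, 0.998, 0.0, -0.0]
wrist_force: [0.5, -0.1, 0.2]
width: 0.0605
gripper_force: 0.0
```

>>> {"fn": "carry_out", "kwargs": {
  "plan": [
    [0,0,0,0,0,0,1],
    [0,0,0,0,0,0,1],
    [0,0,0,0,0,0,1],
    [0,0,0,0,0,0,1]
  ]
}}

```text
time_s: 4.2
eef_pos: [0.5322, -0.2758, 0.0775]
tcp_rot: [-0.06, 0.998, 0.0, -0.0]
wrist_force: [-0.4, 0.3, -0.0]
width: 0.0205
gripper_force: 0.0
```

>>> {"fn": "carry_out", "kwargs": {
  "plan": [
    [0,0,0,0,0,0,1],
    [0,0,0,0,0,0,1],
    [0,0,0,0,0,0,1],
    [0,0,0,0,0,0,1]
  ]
}}

```text
time_s: 4.7
eef_pos: [0.5322, -0.2759, 0.0775]
tcp_rot: [-0.06, 0.998, -0.0, -0.0]
wrist_force: [-0.0, -0.9, -0.8]
width: 0.0115
gripper_force: 30.0
```

>>> {"fn": "carry_out", "kwargs": {
  "plan": [
    [0,0,0.06,0,0,0,1],
    [0,0,0.15,0,0,0,1],
    [0,0,0.25,0,0,0,1],
    [0,0,0.35,0,0,0,1],
    [0,0,0.35,0,0,0,1]
  ]
}}

```text
time_s: 5.32
eef_pos: [0.5341, -0.2769, 0.2218]
tcp_rot: [-0.06, 0.998, -0.002, 0.003]
wrist_force: [-0.2, 0.6, -1.4]
width: 0.0116
gripper_force: 30.0
```

>>> {"fn": "carry_out", "kwargs": {
  "plan": [
    [-0.013,0.564,0,0,0,-0.571,1],
    [-0.013,0.564,0,0,0,-0.571,1],
    [-0.013,0.564,0,0,0,-0.571,1],
    [-0.013,0.564,0,0,0,-0.571,1],
    [-0.013,0.564,0,0,0,-0.571,1]
  ]
}}

```text
time_s: 5.95
eef_pos: [0.5257, -0.0476, 0.2151]
tcp_rot: [0.161, 0.987, 0.0, -0.002]
wrist_force: [0.1, -0.2, -1.5]
width: 0.0118
gripper_force: 30.0
```

>>> {"fn": "carry_out", "kwargs": {
  "plan": [
    [0,0,-0.06,0,0,0,1],
    [0,0,-0.08,0,0,0,1],
    [0,0,-0.08,0,0,0,1]
  ]
}}

```text
time_s: 6.32
eef_pos: [0.5261, -0.0508, 0.1838]
tcp_rot: [0.164, 0.987, -0.0, -0.002]
wrist_force: [-0.3, -0.4, -2.2]
width: 0.0114
gripper_force: 30.0
```

```bash
python3 - <<'E'
from h import *
im=snap("top","t2"); im2=snap("scene","s2"); o=get_obs(); print(o["eef_pos"],o["tcp_rot"])
a=cv2.imread("pics/t2.png")[205:295,250:340]; b=cv2.imread("pics/s2.png")[185:275,285:375]
cv2.imwrite("pics/g2.png",np.hstack([cv2.resize(x,(400,400),interpolation=cv2.INTER_CUBIC) for x in(a,b)]))
E
```

```text
[ 0.5272188  -0.05082286  0.18572147] [ 1.63488483e-01  9.86545239e-01 -4.70210866e-05  7.47429354e-05]
```

View pics/g2.png

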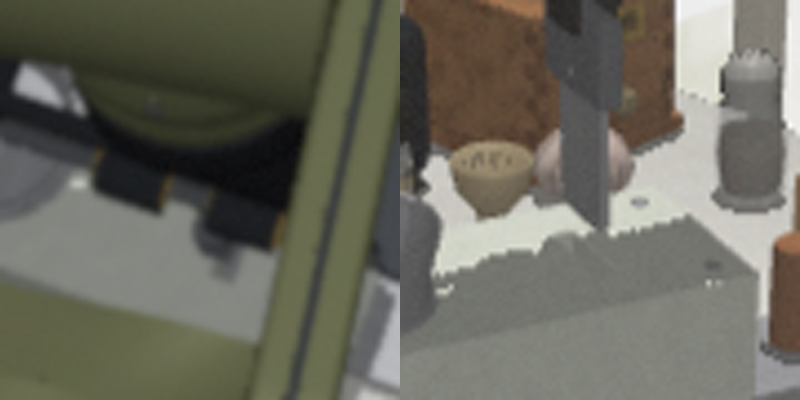

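In the scene tile the blade hangs just above the slot, with its bottom corners near (562,207) and (606,231). I'll check where that edge should project.

```bash
python3 - <<'E'
from h import *
from m import S
a=np.radians(161.3); d=np.array([np.cos(a),np.sin(a),0]); n=np.array([-d[1],d[0],0])
f=lambda p:(lambda q:(400+(q[0]+.5-285)*4.444,(q[1]+.5-185)*4.444))(proj(S,p))
for z in(.117,.1):
  for o in(-1,1):
    for e in(-1,1): print(z,o,e,np.round(f(np.array([.527,-.0505,z])+d*.02*o+n*.0025*e),1))
# observed corner spacing -> world
im=cv2.imread("pics/s2.png").astype(int); 
for v in range(222,240): print(v,im[v,316:338].sum(1)//3)
E
```

```text
0.117 -1 -1 [563.  201.5]
0.117 -1 1 [573.  199.3]
0.117 1 -1 [602.8 237.2]
0.117 1 1 [613.2 234.9]
0.1 -1 -1 [563.5 235.4]
0.1 -1 1 [573.4 233.2]
0.1 1 -1 [602.9 272.2]
0.1 1 1 [613.2 269.8]
222 [133 138 138 127 122  98  85  85  86  87  89  85  86  86  99 101 128 135
 118 121 120 121]
223 [122 124 120 115 128  96  83  86  86  89  82  85  89  87  98 100 123 132
 106 117 115 144]
224 [112 113 106 103 122  95  86  87  85  85  88  86  83  84  99 102 113 121
 101 110 115 169]
225 [105 105 100  98 112  92  85  86  87  86  86  83  88  87  97  98 103 113
 100 110 128 195]
226 [ 94 104 106  99 110 110  87  86  85  88  87  88  86  85  96  99 104 105
  98 115 160 199]
227 [102 104 106  97 108 102  85  86  84  89  86  88  85  84  98  96 102 103
 109 162 196 203]
228 [108 104 102  97  98  97  86  86  86  86  89  88  84  85  99 104 137 144
 191 196 205 207]
229 [106 107 106 104 101  94  86  89  83  86  86  84  85  85 100 106 167 197
 209 208 204 188]
230 [106 108 108 109 109 123 113  84  83  87  87  84  86  84 101 106 174 207
 206 207 200 139]
231 [128 148 151 171 188 193 185 133  86  87  90  85  84  83 101 108 177 209
 208 206 203 188]
232 [193 198 198 204 206 208 206 190 131  85  83  84  83  85 103 105 176 208
 208 205 205 206]
233 [205 208 209 209 209 208 209 206 190 133  82  87  84  87 100 107 176 206
 208 208 207 206]
234 [208 208 208 209 208 207 207 208 208 190 131  87  92  87 103 107 178 206
 207 204 206 207]
235 [207 208 209 207 207 207 205 207 204 205 192 157  84  91  99 107 176 206
 206 204 204 205]
236 [207 208 207 206 206 201 194 197 198 205 204 194 157 105 101 141 200 209
 206 207 203 151]
237 [209 209 208 193 173 162 154 148 161 199 202 145 132 114 114 131 208 204
 145 143 143 114]
238 [208 207 146 141 137 133 129 125 120 141 143 115 116 116 117 118 144 146
 115 113 111 115]
239 [205 145 113 114 118 126 130 127 111 113 117 117 114 115 114 113 115 115
 115 116 115 114]
```

The match is within about 1 mm, so I'll insert slowly and watch the force.

>>> {"fn": "carry_out", "kwargs": {
  "plan": [
    [0,0,-0.03,0,0,0,1],
    [0,0,-0.06,0,0,0,1],
    [0,0,-0.08,0,0,0,1],
    [0,0,-0.08,0,0,0,1]
  ]
}}

```text
time_s: 6.92
eef_pos: [0.5263, -0.05, 0.1522]
tcp_rot: [0.163, 0.987, 0.0, -0.001]
wrist_force: [0.3, -0.8, -0.8]
width: 0.0119
gripper_force: 30.0
```

>>> {"fn": "carry_out", "kwargs": {
  "plan": [
    [0,0,-0.03,0,0,0,1],
    [0,0,-0.06,0,0,0,1],
    [0,0,-0.09,0,0,0,1],
    [0,0,-0.11,0,0,0,1],
    [0,0,-0.11,0,0,0,1]
  ]
}}

```text
time_s: 7.55
eef_pos: [0.5267, -0.0502, 0.1088]
tcp_rot: [0.163, 0.987, 0.0, -0.001]
wrist_force: [0.1, -0.1, -1.7]
width: 0.0118
gripper_force: 30.0
```

Go down until there is light contact, then release with the fingers only partly open.

>>> {"fn": "carry_out", "kwargs": {
  "plan": [
    [0,0,-0.004,0,0,0,1],
    [0,0,-0.008,0,0,0,1],
    [0,0,-0.008,0,0,0,1]
  ]
}}

```text
time_s: 7.92
eef_pos: [0.5275, -0.0503, 0.1075]
tcp_rot: [0.163, 0.987, -0.0, 0.0]
wrist_force: [-1.8, 1.3, 4.5]
width: 0.0116
gripper_force: 30.0
```

>>> {"fn": "carry_out", "kwargs": {
  "plan": [
    [0,0,0,0,0,0,0.3],
    [0,0,0,0,0,0,0.3],
    [0,0,0,0,0,0,0.3],
    [0,0,0,0,0,0,0.3],
    [0,0,0,0,0,0,0.3]
  ]
}}

```text
time_s: 8.55
eef_pos: [0.527, -0.0502, 0.1062]
tcp_rot: [0.163, 0.987, 0.0, -0.0]
wrist_force: [0.1, -1.3, 0.0]
width: 0.033
gripper_force: 0.0
```

>>> {"fn": "carry_out", "kwargs": {
  "plan": [
    [0,0,0.05,0,0,0,0.3],
    [0,0,0.15,0,0,0,0.3],
    [0,0,0.25,0,0,0,0.3],
    [0,0,0.3,0,0,0,0.3],
    [0,0,0.3,0,0,0,0.3]
  ]
}}

```text
time_s: 9.18
eef_pos: [0.5281, -0.0504, 0.2286]
tcp_rot: [0.163, 0.987, -0.0, 0.002]
wrist_force: [-0.5, 0.2, -1.0]
width: 0.0331
gripper_force: 0.0
```

```bash
python3 - <<'E'
from h import *
im2=snap("scene","s3"); o=get_obs(); print(o["eef_pos"],o["width"])
b=cv2.imread("pics/s3.png")[190:310,290:450]
cv2.imwrite("pics/g3.png",cv2.resize(b,(800,600),interpolation=cv2.INTER_CUBIC))
E
```

```text
[ 0.52709346 -0.05022782  0.22646463] 0.032922249000888526
```

View pics/g3.png

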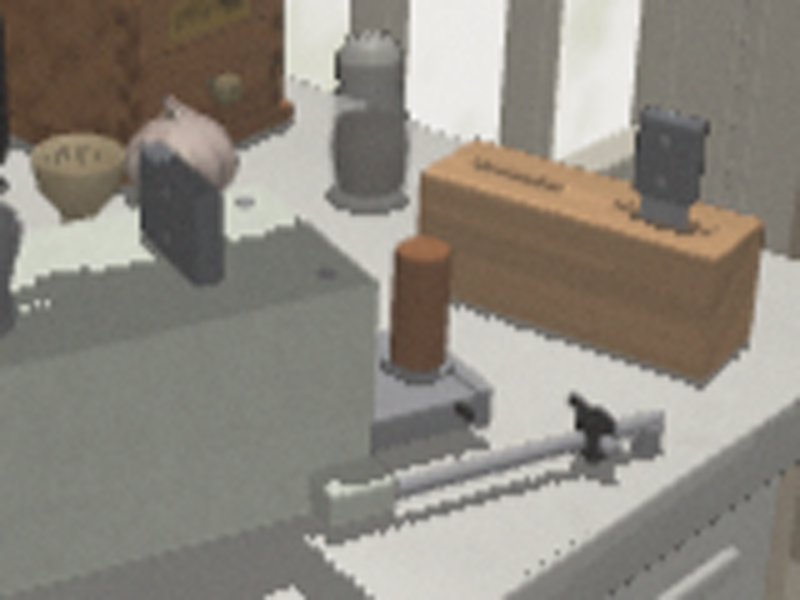

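The blade is seated, with its grip resting on the housing at crop (182,215), and the slide is still home with the knob at (422,250). Next I'll grasp the knob with the same wrist yaw and the fingers partly open.

>>> {"fn": "carry_out", "kwargs": {
  "plan": [
    [-0.092,-0.26,0,0,0,0,0.1],
    [-0.092,-0.26,0,0,0,0,0.1],
    [-0.092,-0.26,0,0,0,0,0.1],
    [-0.092,-0.26,-0.1,0,0,0,0.1],
    [-0.092,-0.26,-0.15,0,0,0,0.1]
  ]
}}

```text
time_s: 9.85
eef_pos: [0.4885, -0.1528, 0.1625]
tcp_rot: [0.163, 0.987, 0.001, -0.003]
wrist_force: [-0.5, -0.1, -0.6]
width: 0.0431
gripper_force: 0.0
```

>>> {"fn": "carry_out", "kwargs": {
  "plan": [
    [0,0,-0.08,0,0,0,0.1],
    [0,0,-0.16,0,0,0,0.1],
    [0,0,-0.23,0,0,0,0.1],
    [0,0,-0.284,0,0,0,0.1],
    [0,0,-0.284,0,0,0,0.1]
  ]
}}

```text
time_s: 10.48
eef_pos: [0.4882, -0.1526, 0.0498]
tcp_rot: [0.163, 0.987, 0.001, -0.003]
wrist_force: [0.4, 1.0, 0.2]
width: 0.0427
gripper_force: 0.0
```

>>> {"fn": "carry_out", "kwargs": {
  "plan": [
    [0,0,0,0,0,0,0.5],
    [0,0,0,0,0,0,0.5]
  ]
}}

```text
time_s: 10.72
eef_pos: [0.4912, -0.1544, 0.054]
tcp_rot: [0.163, 0.987, -0.0, 0.001]
wrist_force: [-0.7, 0.2, -0.2]
width: 0.0283
gripper_force: 0.0
```

>>> {"fn": "carry_out", "kwargs": {
  "plan": [
    [0,0,0,0,0,0,1],
    [0,0,0,0,0,0,1],
    [0,0,0,0,0,0,1],
    [0,0,0,0,0,0,1]
  ]
}}

```text
time_s: 11.22
eef_pos: [0.491, -0.1549, 0.0539]
tcp_rot: [0.163, 0.987, -0.001, 0.001]
wrist_force: [-1.6, -2.8, 5.4]
width: 0.0224
gripper_force: 30.0
```

```bash
python3 - <<'E'
from h import *
from m import T
print(get_obs()["eef_pos"],get_obs()["width"])
im=get_image("scene")["pixels"]; g=get_image("top")["pixels"]; cv2.imwrite("pics/s4.png",im[:,:,::-1]); cv2.imwrite("pics/t4.png",g[:,:,::-1])
E
```

```text
[ 0.49098986 -0.15492671  0.05388842] 0.022379666396903163
```

>>> {"fn": "carry_out", "kwargs": {
  "plan": [
    [-0.009,-0.026,0,0,0,0,1],
    [-0.018,-0.052,0,0,0,0,1],
    [-0.027,-0.078,0,0,0,0,1],
    [-0.0366,-0.106,0,0,0,0,1],
    [-0.0366,-0.106,0,0,0,0,1]
  ]
}}

```text
time_s: 11.95
eef_pos: [0.4767, -0.1948, 0.0538]
tcp_rot: [0.164, 0.986, 0.003, 0.001]
wrist_force: [1.5, 8.3, 7.7]
width: 0.0226
gripper_force: 30.0
```

```bash
python3 - <<'E'
from h import *
for n in("scene","top"): snap(n,n+"5")
o=get_obs(); print(o["eef_pos"],o["wrist_force"],o["width"],o["gripper_force"])
a=cv2.imread("pics/top5.png")[265:325,330:390]; b=cv2.imread("pics/scene5.png")[240:300,350:410]
b=cv2.imread("pics/scene5.png")[235:305,350:420]
cv2.imwrite("pics/g5.png",np.hstack([cv2.resize(x,(400,400),interpolation=cv2.INTER_CUBIC) for x in(a,b)]))
E
```

```text
[ 0.47683758 -0.19444379  0.05380786] [1.1662999  8.3027978  6.85534131] 0.022523179461173878 30.020171105861664
```

View pics/g5.png

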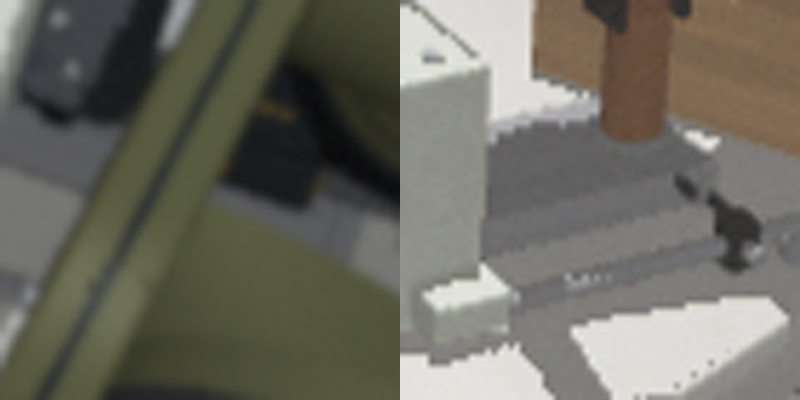

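The scene tile shows the slide's pointer at about (685,186), with its tip near (696,197), next to the rider's tip near (711,196). I'll measure the tips from the black mask.

```bash
python3 - <<'E'
from h import *
from m import S
im=cv2.imread("pics/scene5.png")
print(im[262:284,394:416].sum(2)//3)
p=np.array([-.3256,-.9455])
f=lambda X,Y: on(S,350+(X-400+.5)/5.714-.5,235+(Y+.5)/5.714-.5,.023)
a,b=f(696,197),f(711,196); print(a,b,(b-a)[:2]@p)
i0=cv2.imread("pics/scene0.png"); print(i0[262:284,376:416].sum(2)//3)
for P in([.4470,-.1385,.023],[.4285,-.18,.023]): print(proj(S,P))
E
```

```text
[[ 98  95  97  98  97  96  96  99  97  99 109 123 125 124 124 124 125 122
  124 125 124 122]
 [ 97  98  99  97  97  96  97  97 100 107 112 116 123 124 126 122 123 126
  124 123 124 125]
 [ 97  95  96  95  98  95 101 106 103 110 110 110 123 125 126 123 125 124
  124 125 124 123]
 [ 98  97 100 105  80  92 106 109 106 104 106 113 124 125 126 125 126 125
  124 123 123 124]
 [107 108 107 106  64  67  77 106 104 105 108 114 123 124 123 127 123 125
  125 126 126 123]
 [110 109 109 106  68  51  53  80  96 105 107 115 126 126 125 126 123 124
  124 125 124 124]
 [106 109 107 107  99  60  50  59  92 103  83 101 124 123 126 125 123 121
  124 126 128 126]
 [107 108 108 106 104  95  68  71  93  92  58  66  99 125 123 125 124 126
  125 125 121 123]
 [104 106 107 107 107 108  98  96 102  89  47  51  64  97 122 125 125 124
  125 123 123 124]
 [105 108 111 110 106 120 123 120 115 116  93  56  50  63  78  79  97 126
  123 124 124 124]
 [107 120 123 124 122 125 122 122 121 122 114  63  52  50  48  51  60  84
  123 122 124 122]
 [123 121 124 127 124 122 123 125 125 123 120  60  48  50  51  52  51  57
   
[... 4149 characters left out ...]
6 101  97  99 124  92  97  52  48  47  51  68  94
   96  94 111 127]
 [103 102 110 169 164 111 169 179 162 166 158 155 148 147 137 135 131 124
  119 110 104  98  99 126 122 145 168 171 163 102  93  41  42  47  53  79
   93  96 101 104]
 [169 169 170 182 167 146 146 154 147 148 142 135 129 126 120 113 103  98
   97 111 126 145 168 172 173 175 183 179 128 103 102  77  62  64  95  96
  100 101 103 112]
 [167 163 162 155 151 148 141 137 134 129 121 117 105 100  96  97 127 124
  167 169 175 176 182 184 182 183 184 176 102 101 102  97  96  95 100 102
  111 167 167 169]]
(np.float64(384.81212555618265), np.float64(273.11640792302853))
(np.float64(404.31925863013146), np.float64(269.01709515269215))
```

```bash
python3 - <<'E'
from h import *
from m import S
p=np.array([-.3256,-.9455]); y=np.array([-.9455,.3256])
a0,a,b=[on(S,*q,.023)[:2] for q in((383.9,273.8),(400.9,268.9),(404.3,268.7))]
print(a0,a,b); print("pulled",(a-a0)@p,"remaining",(b-a)@p,"lateral",(b-a)@y)
E
```

```text
[ 0.44663622 -0.13506646] [ 0.43383186 -0.17539027] [ 0.42930239 -0.18102667]
pulled 0.04229526499443848 remaining 0.0068040030812664964 lateral 0.0024474022962414667
```

>>> {"fn": "carry_out", "kwargs": {
  "plan": [
    [-0.0046,-0.0135,0,0,0,0,1],
    [-0.0046,-0.0135,0,0,0,0,1],
    [-0.0046,-0.0135,0,0,0,0,1]
  ]
}}

```text
time_s: 12.42
eef_pos: [0.475, -0.1995, 0.0538]
tcp_rot: [0.164, 0.987, 0.003, 0.001]
wrist_force: [1.0, 8.6, 7.4]
width: 0.0224
gripper_force: 30.0
```

```bash
python3 - <<'E'
from h import *
from m import S
snap("scene","scene6"); o=get_obs(); print(o["eef_pos"],o["wrist_force"],o["gripper_force"])
im=cv2.imread("pics/scene6.png"); print(im[260:274,396:412].sum(2)//3)
q=np.array([.4293,-.181,.023]); y=np.array([-.9455,.3256,0]); p=np.array([-.3256,-.9455,0])
print("px per mm: y",(np.array(proj(S,q+y*.01))-proj(S,q))/10,"pull",(np.array(proj(S,q+p*.01))-proj(S,q))/10)
cv2.imwrite("pics/g6.png",cv2.resize(im[245:295,380:440],(720,600),interpolation=cv2.INTER_CUBIC))
E
```

```text
[ 0.47505167 -0.19950174  0.05380909] [0.84142959 7.94057438 8.52711768] 30.022057592868805
[[103 100  94  95  97  98  95 119 156 147 122 124 124 123 121 118]
 [101  93  95  94  95  98  97  97 105 102 117 123 124 123 124 122]
 [ 93  95  96  97  96  95  95  96  97  94 104 115 125 124 124 124]
 [ 97  96  94  99  98  97  97  94 104 107 107 111 121 126 122 124]
 [ 97  96  95  96  99 105 104 104 105 106 105 114 123 126 123 123]
 [101 105 107 105  75  74  95 105 103 107 106 113 124 126 126 123]
 [105 107 108 105  58  50  60  87 102 104 105 114 125 124 125 126]
 [107 110 108 108  81  47  47  59  87 106 107 113 123 124 124 124]
 [105 106 105 107 101  93  53  50  67  92 107 121 123 123 124 125]
 [107 105 105 106 103 103  94  69  52  67  89 123 124 121 124 125]
 [105 108 105 107 106 106 112  93  48  48  58  97 124 124 123 124]
 [109 109 106 121 119 121 121 115  90  57  47  58  77  78  94 124]
 [123 121 120 124 123 124 120 121 116  62  49  54  50  48  60  90]
 [124 122 123 123 122 122 122 124 118  61  50  50  49  50  50  54]]
px per mm: y [0.27957117 0.22142985] pull [ 0.39815697 -0.10788366]
```

View pics/g6.png

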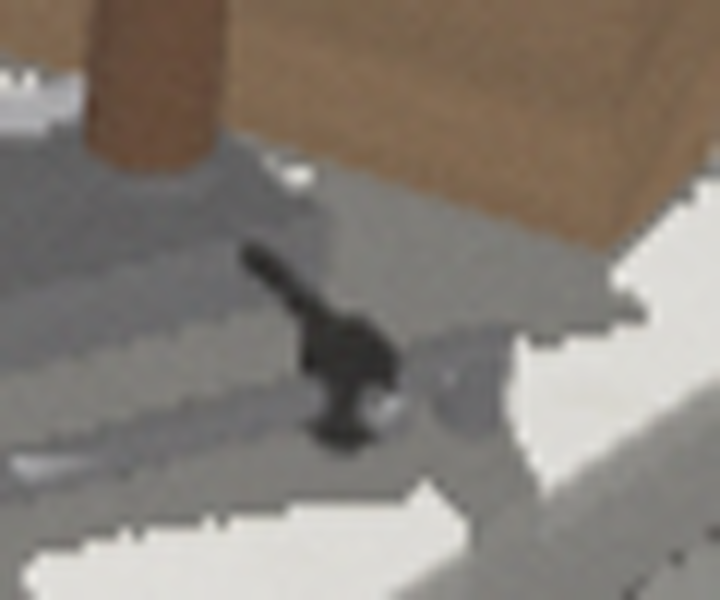

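The two pointers now form one straight black line in crop g6, from (245,250) to (310,310). They are level, and the gripper is holding the slide. Handing in.

```bash
python3 -c "
from rig import *
o=get_obs(); print(o['time_s'],abs(o['joint_vel']).max(),o['wrist_force'],o['gripper_force']); print(hand_in())"
```

```text
12.475 0.001768838022371499 [0.84142959 7.94057438 8.52711768] 30.022057592868805
the job is handed in; nothing more can be done
None
```

I handed the job in at 12.5 s: the gate blade is fully down in the slot and released, and the gripper is holding the dose slide with its pointer level with the rider's pointer, within about 1.5 mm as seen in the last picture; no verdict was returned.

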